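Set the push rivets of plastic brackets in a screw-clamp jig

TASK

Slide every loose bracket fully home into a bay of the riveting jig, rivet end first under the raised strap with its pin still standing, then turn the T-handle clockwise until the strap is fully down. With the strap tight, push the centre pin of every rivet flush with its collar, then turn the T-handle back until the strap is fully up again, leaving all brackets home in their bays. Do not disturb the tub, the dish or the bottle.

Things in the scene. Friction and masses are not known exactly. Their poses are not given: they have to be found in the camera images.
- jig: Jig fixed to the worktop: aluminium bed 205 (x, -75 to +130 mm) x 200 (y) x 10 mm thick. Origin on the underside below the middle bay; x from the open front (robot side) to the back, z up. Three bays 60 mm apart, each 54 mm wide between dividers 8 mm high from x = -20 to +46 mm, open at the front, ending at a back stop 8 mm high at x = +46 mm
- strap_lip (a point): Middle of the strap's underside (jig x = +36.5, y = 0): a steel bar over the rear of all bays, x = +28 to +45 mm, 190 mm long, 12 mm thick, with a plate behind it to x = +112. 19 mm above the bed when up, so brackets go in only by sliding under it from the front; fully down it presses on their 10 mm plates
- bay_1 (a point): Bay 1 (left, jig y = +60 mm): point on the bed's top where the origin of a bracket lies when the bracket is fully home; takes any bracket. Axes as the jig's
- bay_2 (a point): Bay 2 (middle, y = 0): point on the bed's top where the origin of a bracket lies when the bracket is fully home; takes any bracket. Axes as the jig's
- bay_3 (a point): Bay 3 (right, y = -60 mm): point on the bed's top where the origin of a bracket lies when the bracket is fully home; takes any bracket. Axes as the jig's
- tee (a joint): T-handle of the strap's screw, upright axis, rad: 0 = strap fully up (its stop), 9.42 = strap fully down (its stop), that is three half turns; grows when turned clockwise seen from above. Stays where it is left; needs about 0.1 N m (3 N at 38 mm radius). The strap and handle sink 9 mm over the whole travel
- tee_axis (a point): Centre of the T-handle's cross bar, on its axis, 90 mm behind the bays' middle (jig x = +90); 71 mm above the worktop with the strap up, 62 mm with it down
- tee_knob (a point): Centre of the knob on one end of the T-handle's cross bar, 48 mm from the axis. The bar is round, 12 mm thick and 114 mm long over its two ball knobs of 18 mm; the other knob is opposite. The bar can be pushed round or gripped at its ends; below it are 17 mm free down to the strap's hub and, near the knobs, 24 mm down to the strap
- bracket_1: Loose pale plastic bracket, 0.12 kg: two plates, together 90 (x) x 50 (y) x 10 mm, with one push rivet. Origin at the centre of the underside, z up. Upright fin to hold it by: 12 mm thick (y), from x = -42 to -8 mm, from z = 10 to 41 mm. Rivet collar at x = +8 mm: 21 mm wide, its top at z = 14 mm. It goes into a bay with its rivet end (+x) to the back, its x along the jig's x. May be absent
- bracket_2: Loose pale plastic bracket, 0.12 kg: two plates, together 90 (x) x 50 (y) x 10 mm, with one push rivet. Origin at the centre of the underside, z up. Upright fin to hold it by: 12 mm thick (y), from x = -42 to -8 mm, from z = 10 to 41 mm. Rivet collar at x = +8 mm: 21 mm wide, its top at z = 14 mm. It goes into a bay with its rivet end (+x) to the back, its x along the jig's x. May be absent
- bracket_3: Loose pale plastic bracket, 0.12 kg: two plates, together 90 (x) x 50 (y) x 10 mm, with one push rivet. Origin at the centre of the underside, z up. Upright fin to hold it by: 12 mm thick (y), from x = -42 to -8 mm, from z = 10 to 41 mm. Rivet collar at x = +8 mm: 21 mm wide, its top at z = 14 mm. It goes into a bay with its rivet end (+x) to the back, its x along the jig's x. May be absent
- pin_1 (a joint): Centre pin of the rivet of bracket_1 (12 mm thick), m: 0 = standing 8 mm above the collar, 0.008 = flush with the collar, rivet spread. Pushing down needs about 6 N; it stays where it is left
- pin_2 (a joint): Centre pin of the rivet of bracket_2 (12 mm thick), m: 0 = standing 8 mm above the collar, 0.008 = flush with the collar, rivet spread. Pushing down needs about 6 N; it stays where it is left
- pin_3 (a joint): Centre pin of the rivet of bracket_3 (12 mm thick), m: 0 = standing 8 mm above the collar, 0.008 = flush with the collar, rivet spread. Pushing down needs about 6 N; it stays where it is left
- pin_top_1 (a point): Centre of the top face of bracket_1's pin: 22 mm above the bracket's underside when up, 14 mm when flush
- pin_top_2 (a point): Centre of the top face of bracket_2's pin: 22 mm above the bracket's underside when up, 14 mm when flush
- pin_top_3 (a point): Centre of the top face of bracket_3's pin: 22 mm above the bracket's underside when up, 14 mm when flush
- grease_tub: Flat tub 66 mm wide, 42 mm high, standing on the worktop; bystander. Origin at the centre of its underside
- nut_dish: Small steel dish 69 mm wide, 20 mm high; bystander. Origin at the centre of its underside
- oil_bottle: Dropper bottle 38 mm wide, 126 mm high; bystander. Origin at the centre of its underside
Not all that is in view belongs to the job. Leave any turquoise look-alike of the bracket_3 alone.

How it is judged (in metres and radians):
On the way, in this order (a step that is already met when the one before it is completed fails the run):
1. every bracket home in a bay, strap up, pins standing ((distance between bracket_1 and bay_1 below 0.008 m or distance between bracket_1 and bay_2 below 0.008 m or distance between bracket_1 and bay_3 below 0.008 m) and angle between the x axis of each of bracket_1, bracket_2, bracket_3 and the x axis of jig, either way round below 0.12 rad and angle between each of bracket_1, bracket_2, bracket_3's own z axis and vertical below 0.08 rad and x of each of pin_top_1, pin_top_2, pin_top_3 in the frame of jig above -0.002 m and (distance between bracket_2 and bay_1 below 0.008 m or distance between bracket_2 and bay_2 below 0.008 m or distance between bracket_2 and bay_3 below 0.008 m) and (distance between bracket_3 and bay_1 below 0.008 m or distance between bracket_3 and bay_2 below 0.008 m or distance between bracket_3 and bay_3 below 0.008 m) and value of joint each of pin_1, pin_2, pin_3 below 0.003 m and value of joint tee below 1.5 rad), for 0.2 s.
2. strap screwed fully down on the brackets, pins still standing ((distance between bracket_1 and bay_1 below 0.008 m or distance between bracket_1 and bay_2 below 0.008 m or distance between bracket_1 and bay_3 below 0.008 m) and angle between the x axis of each of bracket_1, bracket_2, bracket_3 and the x axis of jig, either way round below 0.12 rad and angle between each of bracket_1, bracket_2, bracket_3's own z axis and vertical below 0.08 rad and x of each of pin_top_1, pin_top_2, pin_top_3 in the frame of jig above -0.002 m and (distance between bracket_2 and bay_1 below 0.008 m or distance between bracket_2 and bay_2 below 0.008 m or distance between bracket_2 and bay_3 below 0.008 m) and (distance between bracket_3 and bay_1 below 0.008 m or distance between bracket_3 and bay_2 below 0.008 m or distance between bracket_3 and bay_3 below 0.008 m) and value of joint each of pin_1, pin_2, pin_3 below 0.003 m and value of joint tee above 8.9 rad), for 0.2 s.
3. every pin flush while the strap is down ((distance between bracket_1 and bay_1 below 0.008 m or distance between bracket_1 and bay_2 below 0.008 m or distance between bracket_1 and bay_3 below 0.008 m) and angle between the x axis of each of bracket_1, bracket_2, bracket_3 and the x axis of jig, either way round below 0.12 rad and angle between each of bracket_1, bracket_2, bracket_3's own z axis and vertical below 0.08 rad and x of each of pin_top_1, pin_top_2, pin_top_3 in the frame of jig above -0.002 m and (distance between bracket_2 and bay_1 below 0.008 m or distance between bracket_2 and bay_2 below 0.008 m or distance between bracket_2 and bay_3 below 0.008 m) and (distance between bracket_3 and bay_1 below 0.008 m or distance between bracket_3 and bay_2 below 0.008 m or distance between bracket_3 and bay_3 below 0.008 m) and value of joint each of pin_1, pin_2, pin_3 above 0.0065 m and value of joint tee above 8.6 rad), for 0.2 s.
At the end, for the whole second after the job is handed in: Every bracket home in a bay (origin within 8 mm of the bay's point, flat and within 0.12 rad of the jig's direction, rivet end to the back), every pin pushed in at least 6.5 of 8 mm, T-handle back below 1.0 rad, all at rest ((distance between bracket_1 and bay_1 below 0.008 m or distance between bracket_1 and bay_2 below 0.008 m or distance between bracket_1 and bay_3 below 0.008 m) and angle between the x axis of each of bracket_1, bracket_2, bracket_3 and the x axis of jig, either way round below 0.12 rad and angle between each of bracket_1, bracket_2, bracket_3's own z axis and vertical below 0.08 rad and x of each of pin_top_1, pin_top_2, pin_top_3 in the frame of jig above -0.002 m and (distance between bracket_2 and bay_1 below 0.008 m or distance between bracket_2 and bay_2 below 0.008 m or distance between bracket_2 and bay_3 below 0.008 m) and (distance between bracket_3 and bay_1 below 0.008 m or distance between bracket_3 and bay_2 below 0.008 m or distance between bracket_3 and bay_3 below 0.008 m) and value of joint each of pin_1, pin_2, pin_3 above 0.0065 m and linear speed of each of bracket_1, bracket_2, bracket_3 below 0.02 m/s and value of joint tee below 1 rad); the robot touches nothing.
It fails at once if the grease tub is moved more than 3 cm or tipped (distance of grease_tub from where it was at the start of the episode above 0.03 m or angle between grease_tub's own z axis and vertical above 0.3 rad).
It fails at once if the nut dish is moved more than 3 cm or tipped (distance of nut_dish from where it was at the start of the episode above 0.03 m or angle between nut_dish's own z axis and vertical above 0.3 rad).
It fails at once if the oil bottle is moved more than 3 cm or tipped (distance of oil_bottle from where it was at the start of the episode above 0.03 m or angle between oil_bottle's own z axis and vertical above 0.3 rad).
Of bracket_1, bracket_2, bracket_3 only 2 to 3 are there at a start; the rules pass over those that are not, and their reading is None.
At some moment in a run one of bracket_1, bracket_2, bracket_3 may be knocked a few centimetres aside while the robot is not near it.
Once in a run the grip may slacken for a moment while it holds something.
It also fails if it takes over 210 s, if anything falls off the work surface, if the arm or the gripper's body presses on something with over 40 N, if the wrist force passes 120 N, or if a joint passes its speed limit or range.

ROBOT

A 7-joint arm with a two-finger parallel gripper is mounted at the origin on a cart in front of the work surface, level with it; the furniture and walls round the work are solid. World frame = base frame: x ahead of the robot, y to its left, z up, the work surface at z = 0. Lengths are in mm, angles in rad, forces in N, time in s.
With the tool pointing down it reaches from about 400 to 875 mm from the base axis. Payload 4.4 kg.
Tool frame: the origin (TCP) lies at the very end of the fingers, on their centre line; the grasp point (between the pads) lies 19 mm behind it; z points along the fingers, y is the line along which they close (so a half turn about z gives the same grasp; the last joint's range is limited). The gripper opens to 85 mm and grips with 20 to 120 N. Pads are 22 mm wide; open, the fingers measure 114 mm over their backs; the gripper's body (76 mm by 85 mm) begins 54 mm behind the grasp point. The pads swing forward as they close: fully open they stand 13 mm farther back than shut.
Start: joints at [-1.346, 0.628, 0.038, 1.517, -0.027, 0.996, -0.02], TCP at [186.343, 622.731, 231.313] pointing down, gripper open.
Joint ranges: [-3.06, 3.06], [-0.37, 2.12], [-1.25, 1.32], [0.18, 2.47], [-1.1, 4.24], [0.23, 1.98], [-2.94, 2.94]. Speed limits (rad/s): [2.57, 2.57, 3.14, 3.14, 3.14, 3.14, 3.14].

INTERFACE

Orientations are given as [roll, pitch, yaw] about the fixed x, y, z axes, in that order (R = Rz(yaw) Ry(pitch) Rx(roll)).
In Python, from cell import read_state, get_image, camera_info, finish_job gives the robot as it stands.
- The arm moves only by the tool play_rows, never from a script. Its argument "deltas" is one flat list of numbers, 7 for each row, row after row: the shift along the tool's x, y, z in mm, then the turn, a rotation vector about the tool's x, y, z in rad, then the opening, from 0 (shut) to 1 (fully open). In form: [dx, dy, dz, ax, ay, az, grip, dx, dy, dz, ax, ay, az, grip, ...]. A call has 1 to 10 rows; each row is the pose to reach, as a shift and turn from the pose commanded when the call began, along the tool's axes at that moment; what a row does not reach only later rows make up. A row lasts 1/8 s, in which the tool goes at most 62.5 mm and 10.7 degrees, less where a joint would pass 70% of its speed; a pose out of reach is approached as far as the arm can. A call with a gripper value outside its range is refused whole. The fingers move at their own pace and stop on an object; the grip force is fixed at half the most. Time passes only in rows, so rows that repeat a pose let the fingers close. It gives the time, the measured TCP pose, the force, the opening and the grip force at its end, in the units of the state.
- read_state(): the state, without advancing time (a new reading comes with each control period).
- get_image(name): name is "scene" or "top" or "wrist"; returns the picture (400x640x3 uint8, red, green, blue); there is no depth.
- camera_info(name): a dict with "fx", "fy", "cx", "cy" (pixels), "distortion" ([k1, k2, p1, p2, k3] as OpenCV has them; the pictures are not rectified), "T" (4x4, takes a point from camera to world coordinates). Camera axes: x right, y down, z forward; pixel columns grow to the right and rows downward; lengths in mm; the calibration is good to about 2 mm. A picture is of the moment at which its call begins: read the wrist's pose just before it. camera_info takes no time and is no camera call; for the wrist camera it gives the pose at the moment of the call.
- finish_job(): hands the job in; it is judged then, once.
The state is a dict: "clock": time; "qpos": joint angles; "qd": joint speeds; "tau": joint torques, N m; "eef_pos": TCP position; "tool_rot": TCP orientation; "force": force on the tool from outside, world axes, zero at the start; "torque": the same for the moment, N m; "width": finger opening in mm; "gripper_force": force on a finger pad.
Only numpy, scipy, OpenCV 4.12 (cv2) and the standard library are available. Lean on these libraries where they do the work, as an engineer would, in place of code of your own. Each camera call takes 0.05 s, during which the arm holds its last target. There are 200 camera calls.

## Working session

There is one attempt and no reset: what is moved stays moved. The work goes in short steps, Python scripts to look and compute and a tool call to move; the robot and the scene stay as the last step left them, time stands still between calls to the robot, and variables do not carry over. Pictures are saved under pics/ and viewed, at most 14 in all, crops included, and the job is handed in when it is done.

Besides the shell and the picture viewer there is one more tool, called after ">>>" by a JSON object that holds its "name" and its "arguments". play_rows: Moves the arm, as the interface text tells. Its arguments: {"type":"object","properties":{"deltas":{"type":"array"}},"required":["deltas"]}

```bash
mkdir -p pics
cat > h.py <<'E'
import numpy as np,cv2
from cell import *
def cam(n):
    c=camera_info(n);K=np.array([[c['fx'],0,c['cx']],[0,c['fy'],c['cy']],[0,0,1.]]);return K,np.array(c['distortion'],float),np.array(c['T'],float)
def px2w(n,pts,z,C=None):
    K,d,T=C or cam(n);u=cv2.undistortPoints(np.array(pts,float).reshape(-1,1,2),K,d).reshape(-1,2)
    r=np.c_[u,np.ones(len(u))]@T[:3,:3].T;o=T[:3,3];z=np.broadcast_to(z,len(u))
    return o+r*((z-o[2])/r[:,2])[:,None]
def w2px(n,P,C=None):
    K,d,T=C or cam(n);Ti=np.linalg.inv(T)
    return cv2.projectPoints(np.array(P,float).reshape(-1,1,3),cv2.Rodrigues(Ti[:3,:3])[0],Ti[:3,3],K,d)[0].reshape(-1,2)
def snap(n,f,box=None,s=1):
    im=get_image(n)[:,:,::-1]
    cv2.imwrite('pics/raw_'+f,im)
    if box: im=im[box[1]:box[3],box[0]:box[2]]
    cv2.imwrite('pics/'+f,cv2.resize(im,None,fx=s,fy=s,interpolation=cv2.INTER_CUBIC))
E
python3 - <<'E'
from h import *
np.set_printoptions(suppress=True,precision=3)
print(read_state())
for n in('top','scene','wrist'):print(n,cam(n)[2])
snap('top','t0.png',s=1.25);snap('scene','s0.png',s=1.25)
E
```

```text
{'clock': 0.0, 'qpos': array([-1.346,  0.629,  0.038,  1.518, -0.027,  0.996, -0.02 ]), 'qd': array([ 0.001, -0.002, -0.001,  0.001, -0.   , -0.002, -0.001]), 'tau': array([ -0.001, -56.34 ,   1.226, -19.345,   0.011,   0.011,  -0.   ]), 'eef_pos': array([186.137, 622.111, 230.392]), 'tool_rot': array([-3.14 ,  0.   ,  2.851]), 'force': array([-0.277, -0.541, -0.788]), 'torque': array([ 0.025, -0.032, -0.046]), 'gripper_force': 0.0, 'width': 85.33927261978805}
top [[  -0.074   -0.971    0.226  347.556]
 [  -0.997    0.073   -0.015 -222.061]
 [  -0.002   -0.226   -0.974 1071.193]
 [   0.       0.       0.       1.   ]]
scene [[   0.841   -0.222    0.493  134.111]
 [  -0.54    -0.368    0.757 -916.228]
 [   0.014   -0.903   -0.429  467.475]
 [   0.       0.       0.       1.   ]]
wrist [[  0.288   0.925   0.249 123.12 ]
 [  0.958  -0.277  -0.078 641.753]
 [ -0.003   0.261  -0.965 373.585]
 [  0.      0.      0.      1.   ]]
```

View pics/t0.png

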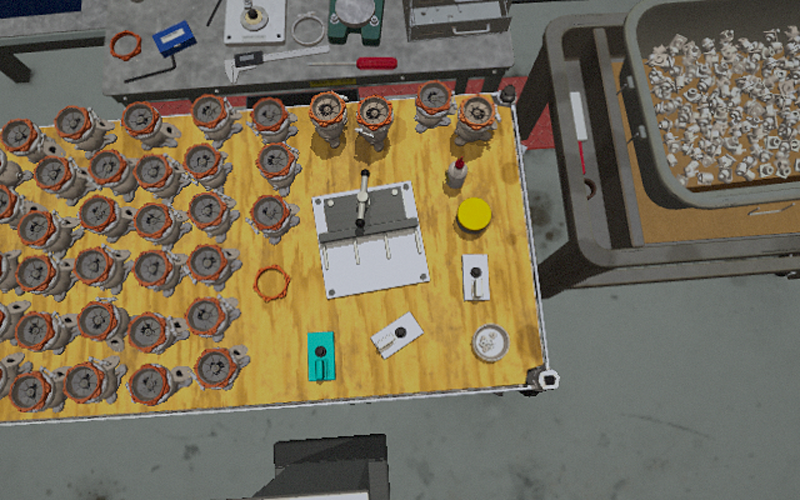

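View pics/s0.png

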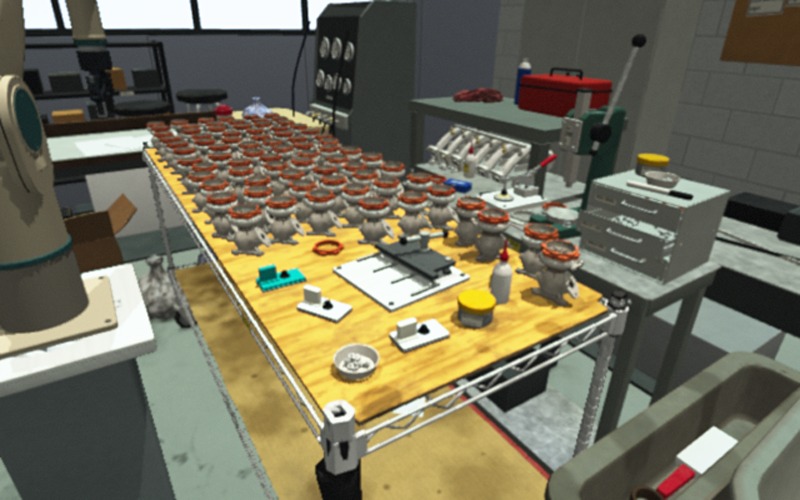

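The top view shows the jig at about (370,240). There are two pale brackets, at (398,335) and (475,278), which are the job's. The turquoise look-alike at (320,355) stays alone. Dish (490,342), tub (473,217), bottle (457,175). I'll confirm in an enlarged crop.

Run:
```python
import cv2
im=cv2.imread('pics/raw_t0.png')[128:318,236:430]
cv2.imwrite('pics/t0c.png',cv2.resize(im,None,fx=3.1,fy=3.1,interpolation=cv2.INTER_CUBIC))
```

```text
(no output)
```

View pics/t0c.png

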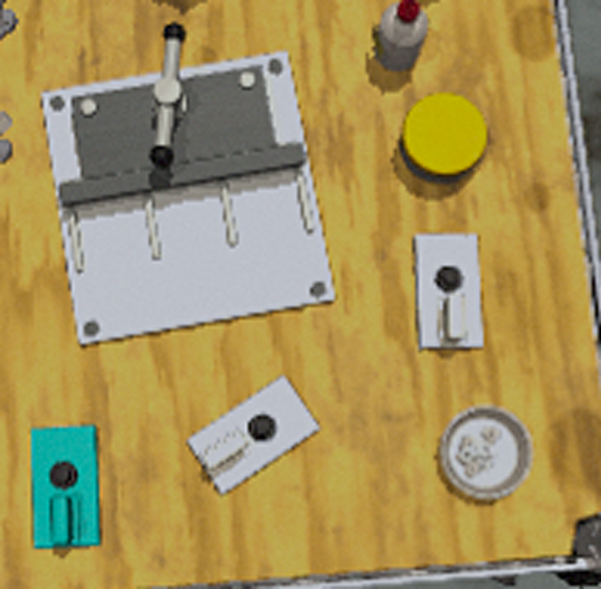

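The crop confirms two pale brackets: A's plate corners are (287,377), (319,425), (221,492), (189,443) with its rivet at (262,427), and B's are (415,237), (477,234), (483,347), (420,349) with its rivet at (448,279). The turquoise one is at (65,487). T-bar knobs are at (174,31) and (162,155).

Run:
```python
from h import *
np.set_printoptions(suppress=True,precision=1)
P=lambda l,z:px2w('top',np.array(l)/3.1+[236,128],z)
J=P([(82,343),(334,298),(287,53),(43,95)],10)
print('jig',J,[np.linalg.norm(J[i]-J[i-1]) for i in range(4)])
ax=(J[3]+J[2]-J[0]-J[1]);yaw=np.arctan2(ax[1],ax[0]);d=np.array([np.cos(yaw),np.sin(yaw)]);dy=np.array([-d[1],d[0]])
o=J[:,:2].mean(0)-27.5*d
print('yaw',yaw,'%.4f'%yaw,o,'tee',o+90*d)
for n,c,r in(('A',[(287,377),(319,425),(221,492),(189,443)],(262,427)),('B',[(415,237),(477,234),(483,347),(420,349)],(448,279))):
    C=P(c,10);R=P([r],16)[0];a=C[0]+C[1]-C[2]-C[3];y=np.arctan2(a[1],a[0])
    ctr=C.mean(0)[:2];e=np.array([np.cos(y),np.sin(y)]);print(n,'ctr',ctr,'yaw %.3f'%y,'fin',ctr-25*e,'rivet',R,'pred',ctr+8*e,[np.linalg.norm(C[i]-C[i-1]) for i in range(4)])
print('knobs',P([(174,31),(162,155)],71))
for n,c,z in(('tub',(445,133),42),('dish',(486,453),20),('bot',(408,12),126)):print(n,P([c],z))
```

```text
jig [[ 499.9 -108.1   10. ]
 [ 520.2 -302.7   10. ]
 [ 720.5 -282.8   10. ]
 [ 700.   -86.7   10. ]] [np.float64(201.28155212847858), np.float64(195.686636073007), np.float64(201.26381390051012), np.float64(197.2573426817791)]
yaw 0.10283076848492725 0.1028 [ 582.8 -197.9] tee [ 672.3 -188.7]
A ctr [ 421.6 -233.8] yaw -1.053 fin [ 409.2 -212.1] rivet [ 426. -240.   16.] pred [ 425.6 -240.8] [np.float64(88.9474581858968), np.float64(43.30424183613742), np.float64(88.71572595887483), np.float64(43.49433531197426)]
B ctr [ 518.9 -391.2] yaw -0.058 fin [ 493.9 -389.7] rivet [ 527.4 -390.7   16. ] pred [ 526.8 -391.7] [np.float64(87.20814552287845), np.float64(48.3046813830731), np.float64(88.10233612484406), np.float64(48.151777545134806)]
knobs [[ 723.  -195.5   71. ]
 [ 626.6 -180.6   71. ]]
tub [[ 636.  -396.4   42. ]]
dish [[ 394.  -404.4   20. ]]
bot [[ 704.3 -365.4  126. ]]
```

```bash
cat >> h.py <<'E'
from scipy.spatial.transform import Rotation as Rn
def plan(*tg):
    s=read_state();R=Rn.from_euler('xyz',s['tool_rot'])
    print('t %.1f'%s['clock'],'tcp',s['eef_pos'].round(1),'yaw %.3f'%s['tool_rot'][2],'F',s['force'].round(1),'w %.1f'%s['width'],'q7 %.2f'%s['qpos'][6])
    for t in tg:
        d=R.inv().apply(np.array(t[:3])-s['eef_pos']);r=(R.inv()*Rn.from_euler('xyz',[np.pi,0,t[3]])).as_rotvec()
        print(t,'->',d.round(1),r.round(3))
E
python3 - <<'E'
from h import *
plan((520,250,235,2.5),(409,-212,180,2.09))
E
```

```text
t 0.1 tcp [186.2 622.2 230.5] yaw 2.851 F [0.9 0.2 0.8] w 85.2 q7 -0.02
(520, 250, 235, 2.5) -> [-426.5 -260.8   -4.1] [-0.002  0.     0.351]
(409, -212, 180, 2.09) -> [-452.7 -735.2   51.8] [-0.002  0.001  0.761]
```

>>> {"name": "play_rows", "arguments": {"deltas": [-60,-36,-4,0,0,0.05,0.45,-120,-72,-4,0,0,0.1,0.45,-180,-108,-4,0,0,0.15,0.45,-240,-144,-4,0,0,0.2,0.45,-300,-180,-4,0,0,0.25,0.45,-350,-220,-4,0,0,0.3,0.45,-400,-262,-4,0,0,0.35,0.45,-425,-310,-4,0,0,0.38,0.45,-438,-370,-4,0,0,0.42,0.45,-445,-430,-4,0,0,0.46,0.45]}}

```text
clock: 1.35
eef_pos: [492.3, 105.9, 235.0]
tool_rot: [-3.141, 0.001, 2.389]
force: [0.8, 0.5, -0.3]
width: 38.8
gripper_force: 0.0
```

Run:
```python
from h import *
plan((409,-212,180,2.09))
```

```text
t 1.4 tcp [492.3 105.9 235. ] yaw 2.389 F [ 0.8  0.5 -0.3] w 38.8 q7 0.66
(409, -212, 180, 2.09) -> [-156.6 -288.9   55.1] [-0.     0.001  0.299]
```

>>> {"name": "play_rows", "arguments": {"deltas": [-25,-48,8,0,0,0.05,0.45,-50,-96,16,0,0,0.1,0.45,-75,-144,25,0,0,0.15,0.45,-100,-192,35,0,0,0.2,0.45,-125,-240,45,0,0,0.25,0.45,-157,-289,55,0,0,0.3,0.45,-157,-289,55,0,0,0.3,0.45]}}

```text
clock: 2.22
eef_pos: [407.3, -215.1, 179.8]
tool_rot: [-3.139, 0.001, 2.081]
force: [0.1, 1.0, -0.5]
width: 38.7
gripper_force: 0.0
```

Run:
```python
from h import *
plan((409,-212,40,2.09))
snap('wrist','w1.png',s=1.2)
C=cam('wrist')
e=np.array([np.cos(-1.053),np.sin(-1.053)]);n=np.array([-e[1],e[0]]);c=np.array([421.6,-233.8])
print(w2px('wrist',[[*(c-25*e),41],[*(c-8*e),41],[*(c-42*e),41],[*(c+8*e),22]],C).round()*1.2)
```

```text
t 2.2 tcp [ 407.3 -215.1  179.8] yaw 2.081 F [ 0.1  1.  -0.5] w 38.7 q7 1.14
(409, -212, 40, 2.09) -> [  2.1   3.3 139.8] [-0.002  0.001 -0.009]
[[381.6 220.8]
 [381.6 241.2]
 [381.6 199.2]
 [381.6 253.2]]
```

View pics/w1.png

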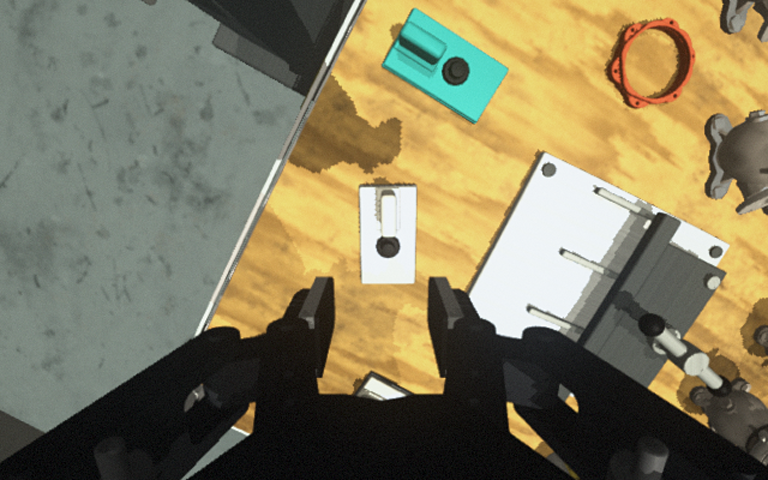

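Run:
```python
from h import *
c=px2w('wrist',np.array([(360,185),(416,185),(415,284),(360,283)])/1.2,10)
a=c[2]+c[3]-c[0]-c[1];y=np.arctan2(a[1],a[0]);m=c.mean(0)[:2];e=np.array([np.cos(y),np.sin(y)])
print(c.round(1),m.round(1),y,'fin',m-25*e,px2w('wrist',[(387.5/1.2,240/1.2)],22),m+8*e)
f=m-25*e
plan((*f,90,y+np.pi),(*f,26,y+np.pi))
# refine jig from same picture: front-left corner, and screw heads
print(px2w('wrist',np.array([(542,152),(730,243)])/1.2,10))
```

```text
[[ 381.8 -200.8   10. ]
 [ 422.8 -177.7   10. ]
 [ 468.  -255.1   10. ]
 [ 424.3 -278.7   10. ]] [ 424.2 -228.1] -1.056923697359958 fin [ 411.93823029 -206.31160679] [[ 423.91569314 -228.37113245   22.        ]] [ 428.15949228 -235.04957226]
t 2.3 tcp [ 408.2 -212.2  179.9] yaw 2.086 F [ 0.2  1.1 -0.5] w 38.4 q7 1.14
(np.float64(411.9382302873313), np.float64(-206.31160679250948), 90, np.float64(2.084668956229835)) -> [ 3.2  6.2 89.9] [-0.001 -0.     0.001]
(np.float64(411.9382302873313), np.float64(-206.31160679250948), 26, np.float64(2.084668956229835)) -> [  3.2   6.3 153.9] [-0.001 -0.     0.001]
[[ 499.99696365 -101.99057181   10.        ]
 [ 703.8631334   -78.04527782   10.        ]]
```

>>> {"name": "play_rows", "arguments": {"deltas": [1.5,3,60,0,0,0,0.45,1.5,3,110,0,0,0,0.45,1.5,3,145,0,0,0,0.45,1.5,3,164,0,0,0,0.45,1.5,3,164,0,0,0,0.45,1.5,3,164,0,0,0,0,1.5,3,164,0,0,0,0,1.5,3,164,0,0,0,0,1.5,3,164,0,0,0,0]}}

```text
clock: 3.4
eef_pos: [411.4, -207.2, 16.5]
tool_rot: [3.141, 0.0, 2.091]
force: [-0.1, -0.2, -0.3]
width: 11.1
gripper_force: 58.3
```

Run:
```python
from h import *
plan((411,-210,15,2.085))
```

```text
t 3.4 tcp [ 411.4 -207.2   16.5] yaw 2.091 F [-0.1 -0.2 -0.3] w 11.1 q7 1.58
(411, -210, 15, 2.085) -> [-2.2 -1.7  1.5] [0.    0.    0.006]
```

Run:
```python
from h import *
plan((411,-207,80,2.085),(482,-148,60,3.244))
```

```text
t 3.4 tcp [ 411.4 -207.2   16.5] yaw 2.091 F [-0.1 -0.2 -0.3] w 11.1 q7 1.58
(411, -207, 80, 2.085) -> [  0.4  -0.2 -63.5] [0.    0.    0.006]
(482, -148, 60, 3.244) -> [ 16.3  90.7 -43.5] [ 0.     0.    -1.153]
```

>>> {"name": "play_rows", "arguments": {"deltas": [0,0,-30,0,0,0,0,0,0,-64,0,0,0,0,3,15,-64,0,0,-0.17,0,5,30,-64,0,0,-0.34,0,8,45,-64,0,0,-0.51,0,10,60,-64,0,0,-0.68,0,13,75,-60,0,0,-0.85,0,16,90,-55,0,0,-1.02,0,16,90.5,-50,0,0,-1.153,0,16,90.5,-50,0,0,-1.153,0]}}

```text
clock: 4.65
eef_pos: [481.4, -148.4, 66.1]
tool_rot: [3.141, -0.001, -3.041]
force: [0.5, -0.9, -1.1]
width: 10.9
gripper_force: 58.7
```

>>> {"name": "play_rows", "arguments": {"deltas": [0,0,0,0,0,0,0,0,0,0,0,0,0,0]}}

```text
clock: 4.9
eef_pos: [481.8, -148.7, 66.5]
tool_rot: [-3.141, 0.0, -3.041]
force: [0.7, -0.1, -0.9]
width: 10.9
gripper_force: 58.7
```

Run:
```python
from h import *
plan((482,-148,60,3.244))
snap('wrist','w2.png',s=1.25)
```

```text
t 4.9 tcp [ 481.8 -148.7   66.5] yaw -3.041 F [ 0.7 -0.1 -0.9] w 10.9 q7 2.09
(482, -148, 60, 3.244) -> [-0.3  0.7  6.5] [-0.     0.    -0.002]
```

View pics/w2.png

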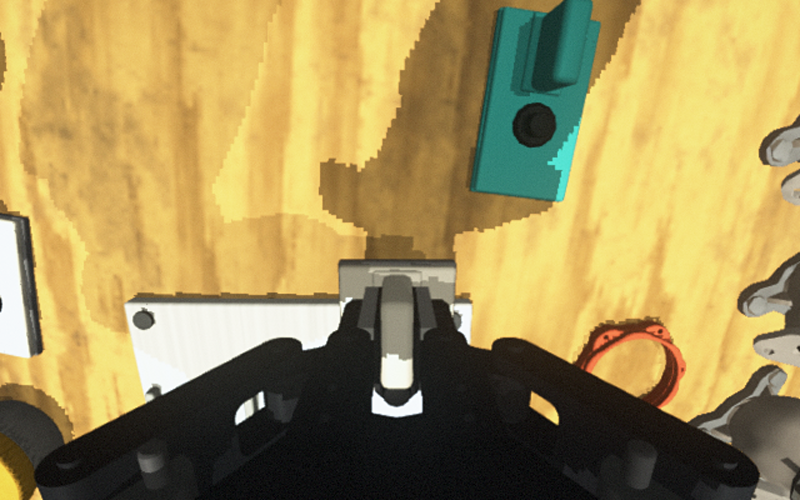

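The wrist view shows the held bracket: its rear top edge runs from (340,262) to (455,262), with the fin centred on 397. The jig's front corners are at (127,299) and (472,298) and its screws at (144,320) and (457,318).

Run:
```python
from h import *
J=px2w('wrist',np.array([(127,299),(472,298),(144,320)])/1.25,10)
B=px2w('wrist',np.array([(340,262),(455,262)])/1.25,60)
print(J.round(1),B.round(1),np.linalg.norm(J[0]-J[1]))
d=np.array([np.cos(.103),np.sin(.103)]);n=np.array([-d[1],d[0]])
print('lat jig',J[:,:2]@n,'lat br',B[:,:2]@n,'along',J[:,:2]@d,B[:,:2]@d)
v=J[1]-J[0];print('jigyaw',np.arctan2(-v[0],v[1]));v=B[1]-B[0];print('br yaw',np.arctan2(-v[0],v[1]))
s=read_state();print('tcp',s['eef_pos'][:2]@n,s['eef_pos'][:2]@d, 'top jig lat', np.array([582.8,-197.9])@n,np.array([582.8,-197.9])@d)
```

```text
[[ 519.  -299.8   10. ]
 [ 497.8 -104.7   10. ]
 [ 531.2 -290.7   10. ]] [[ 467.1 -172.9   60. ]
 [ 462.5 -126.5   60. ]] 196.2479475609242
lat jig [-351.55761031 -155.31216444 -343.76320902] lat br [-220.00092257 -173.40628938] along [485.38823616 484.39732995 498.47174584] [446.86930774 447.0048257 ]
jigyaw 0.10804927786547469
br yaw 0.1000915624782364
tcp -197.40340561996166 463.999956248296 top jig lat -256.7734832695945 559.3635922095744
```

>>> {"name": "play_rows", "arguments": {"deltas": [0,2,20,0,0,0,0,0,2,38,0,0,0,0,0,2,38,0,0,0,0,0,2,38,0,0,0,0]}}

```text
clock: 5.45
eef_pos: [481.7, -146.6, 28.7]
tool_rot: [-3.141, -0.0, -3.04]
force: [0.7, 1.0, -2.3]
width: 10.9
gripper_force: 58.8
```

Run:
```python
from h import *
plan((482,-148,60,3.244))
snap('top','t1.png',(236,140,346,240),5.5)
```

```text
t 5.5 tcp [ 481.7 -146.6   28.7] yaw -3.040 F [ 0.7  1.  -2.3] w 10.9 q7 2.10
(482, -148, 60, 3.244) -> [ -0.2  -1.5 -31.3] [-0.    -0.    -0.001]
```

View pics/t1.png

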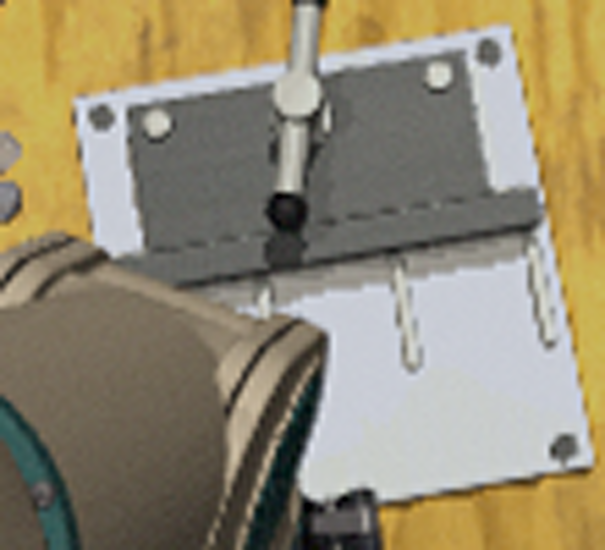

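Run:
```python
from h import *
J=px2w('wrist',np.array([(127,299),(472,298)])/1.25,10)
snap('scene','s1.png',(235,175,385,275),5.3)
d=np.array([np.cos(.105),np.sin(.105)]);n=np.array([-d[1],d[0]]);o=np.array([583,-196.])
pts=[[*(o+x*d+y*n),18] for y in(-90,-30,30,90) for x in(-20,28)]
print(((w2px('scene',pts)-[235,175])*5.3).round())
```

```text
[[488. 315.]
 [569. 283.]
 [404. 263.]
 [484. 233.]
 [328. 215.]
 [406. 187.]
 [257. 170.]
 [335. 145.]]
```

View pics/s1.png

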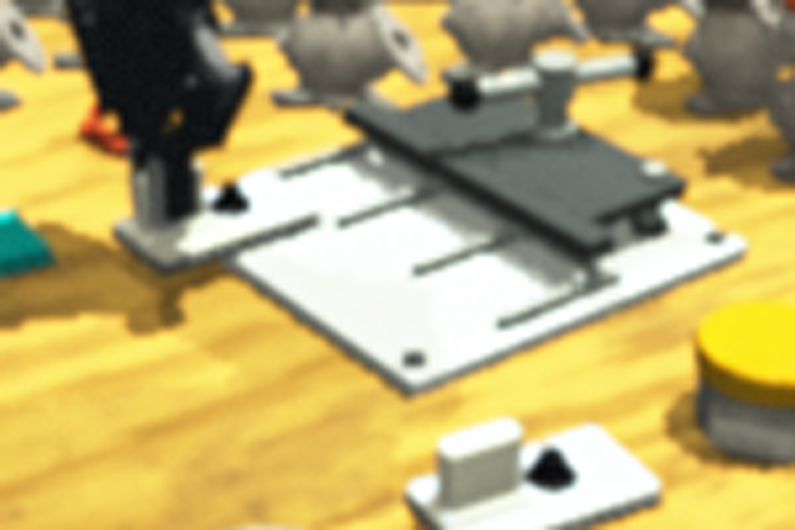

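>>> {"name": "play_rows", "arguments": {"deltas": [0,1.5,0,0,0,0,0,-4,1.5,0,0,0,0,0,-8,1.5,0,0,0,0,0,-12,1.5,0,0,0,0,0,-16,1.5,0,0,0,0,0,-20,1.5,0,0,0,0,0,-20,1.5,0,0,0,0,0]}}

```text
clock: 6.42
eef_pos: [501.8, -142.9, 28.3]
tool_rot: [-3.141, 0.0, -3.039]
force: [-0.3, 0.1, -1.2]
width: 10.8
gripper_force: 58.8
```

>>> {"name": "play_rows", "arguments": {"deltas": [-6,0,0,0,0,0,0,-12,0,0,0,0,0,0,-18,0,0,0,0,0,0,-24,0,0,0,0,0,0,-30,0,0,0,0,0,0,-36,0,0,0,0,0,0,-40,0,0,0,0,0,0,-40,0,0,0,0,0,0]}}

```text
clock: 7.42
eef_pos: [541.5, -138.8, 28.3]
tool_rot: [-3.142, 0.0, -3.039]
force: [0.1, 0.1, 0.5]
width: 10.8
gripper_force: 58.8
```

Nothing has resisted so far. I'll lower it to the bed and push to the stop.

>>> {"name": "play_rows", "arguments": {"deltas": [0,0,1.5,0,0,0,0,-3,0,1.5,0,0,0,0,-6,0,1.5,0,0,0,0,-8,0,1.5,0,0,0,0,-10,0,1.5,0,0,0,0,-12,0,1.5,0,0,0,0,-12,0,1.5,0,0,0,0]}}

```text
clock: 8.3
eef_pos: [551.5, -137.8, 26.6]
tool_rot: [3.141, -0.003, -3.04]
force: [-4.6, 0.0, 0.3]
width: 10.9
gripper_force: 59.2
```

>>> {"name": "play_rows", "arguments": {"deltas": [0,0,1.5,0,0,0,0.45,0,0,1.5,0,0,0,0.45,0,0,1.5,0,0,0,0.45,0,0,-20,0,0,0,0.45,0,0,-60,0,0,0,0.45,0,0,-110,0,0,0,0.45,0,0,-155,0,0,0,0.45,0,0,-155,0,0,0,0.45]}}

```text
clock: 9.3
eef_pos: [556.0, -138.3, 185.6]
tool_rot: [-3.139, 0.008, -3.039]
force: [-0.2, 0.5, -1.0]
width: 38.2
gripper_force: 0.0
```

Run:
```python
from h import *
plan((495,-388,180,-.058))
```

```text
t 9.3 tcp [ 556.  -138.3  185.6] yaw -3.039 F [-0.2  0.5 -1. ] w 38.2 q7 2.01
(495, -388, 180, -0.058) -> [  86.2 -242.1    5.5] [-0.013 -0.003 -2.981]
```

>>> {"name": "play_rows", "arguments": {"deltas": [10,-15,0,0,0,0.17,0.45,20,-40,0,0,0,0.34,0.45,30,-70,0,0,0,0.51,0.45,40,-100,0,0,0,0.68,0.45,50,-130,0,0,0,0.85,0.45,60,-160,0,0,0,1.02,0.45,70,-190,0,0,0,1.19,0.45,80,-220,0,0,0,1.36,0.45,86,-240,0,0,0,1.53,0.45,86,-242,5,0,0,1.65,0.45]}}

```text
clock: 10.55
eef_pos: [490.9, -389.4, 175.9]
tool_rot: [-3.14, 0.002, 1.586]
force: [0.9, 0.8, -0.5]
width: 38.4
gripper_force: 0.0
```

>>> {"name": "play_rows", "arguments": {"deltas": [0,0,0,0,0,0.17,0.45,0,0,0,0,0,0.34,0.45,0,0,0,0,0,0.51,0.45,0,0,0,0,0,0.68,0.45,0,0,0,0,0,0.85,0.45,0,0,0,0,0,1.02,0.45,0,0,0,0,0,1.19,0.45,0,0,0,0,0,1.36,0.45,0,0,0,0,0,1.53,0.45,0,0,0,0,0,1.65,0.45]}}

```text
clock: 11.8
eef_pos: [491.9, -386.7, 175.4]
tool_rot: [-3.141, 0.002, -0.061]
force: [-0.0, -0.5, -0.3]
width: 38.1
gripper_force: 0.0
```

>>> {"name": "play_rows", "arguments": {"deltas": [0,0,0,0,0,0,0.45,0,0,0,0,0,0,0.45,0,0,0,0,0,0,0.45]}}

```text
clock: 12.18
eef_pos: [492.2, -387.1, 176.7]
tool_rot: [-3.141, 0.0, -0.055]
force: [-0.8, 0.3, -0.2]
width: 38.8
gripper_force: 0.0
```

Run:
```python
from h import *
plan((495,-388,180,-.058))
snap('wrist','w3.png',s=1.25)
snap('top','t2.png',s=1)
```

```text
t 12.2 tcp [ 492.2 -387.1  176.7] yaw -0.055 F [-0.8  0.3 -0.2] w 38.8 q7 -0.25
(495, -388, 180, -0.058) -> [ 2.8  0.7 -3.3] [-0.     0.     0.003]
```

View pics/w3.png

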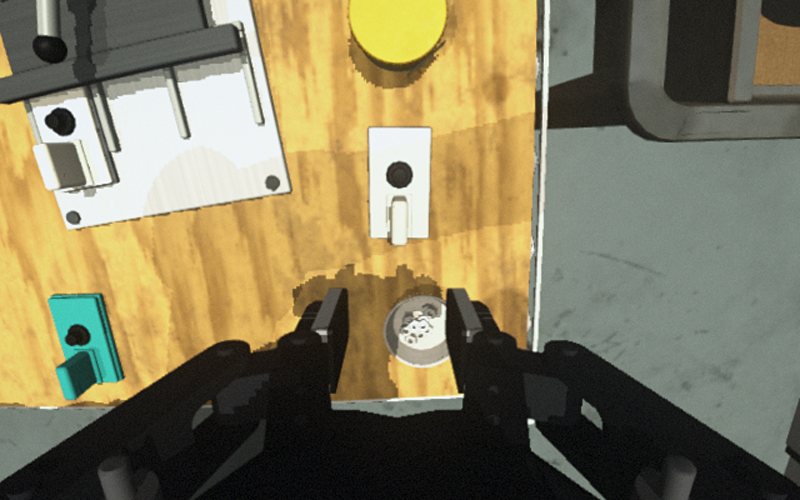

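The wrist view shows bracket A in bay 1 with its rivet at (60,121). B's plate corners are (368,127), (432,127), (430,240), (368,238). The front tips of the dividers are at (261,124), (185,137) and (115,150), and the jig's front corners are (68,229) and (291,192).

Run:
```python
from h import *
C=cam('wrist');P=lambda l,z:px2w('wrist',np.array(l)/1.25,z,C)
c=P([(368,127),(432,127),(430,240),(368,238)],10)
a=c[0]+c[1]-c[2]-c[3];y=np.arctan2(a[1],a[0]);m=c.mean(0)[:2];e=np.array([np.cos(y),np.sin(y)])
print('B',m,y,'fin',m-25*e,'rivet',P([(399,174)],18),m+8*e,[np.linalg.norm(c[i]-c[i-1]).round(1) for i in range(4)])
J=P([(68,229),(291,192)],10);v=J[1]-J[0];yj=np.arctan2(v[0],-v[1]);print('jig',J.round(1),yj,np.linalg.norm(v))
d=np.array([np.cos(.104),np.sin(.104)]);n=np.array([-d[1],d[0]])
print('lat corners',J[:,:2]@n,J[:,:2]@d,'dividers',P([(261,124),(185,137),(115,150),(243,58),(173,72)],18)[:,:2]@n)
o=np.array([541.5,-138.8])
print('lat A tcp when in bay1',np.array([551.5,-137.8])@n)
f=m-25*e
plan((*f,60,y),(*f,16,y))
```

```text
B [ 521.46458903 -390.99366661] -0.06363829998479699 fin [ 496.51519486 -389.40378274] rivet [[ 530.80136878 -391.05323192   18.        ]] [ 529.44839516 -391.50242944] [np.float64(88.2), np.float64(49.2), np.float64(89.9), np.float64(51.2)]
jig [[ 502.1 -105.8   10. ]
 [ 520.9 -303.8   10. ]] 0.0947031791838828 198.80460942852554
lat corners [-157.39915987 -356.19517793] [488.41287675 486.56465255] dividers [-347.54996972 -286.97938296 -228.08082332 -345.38634545 -291.01412927]
lat A tcp when in bay1 -194.30811120327758
t 12.3 tcp [ 492.2 -387.1  176.8] yaw -0.056 F [-0.7 -0.5 -0.7] w 38.7 q7 -0.25
(np.float64(496.5151948646742), np.float64(-389.4037827410131), 60, np.float64(-0.06363829998479699)) -> [  4.4   2.  116.8] [-0.    -0.     0.008]
(np.float64(496.5151948646742), np.float64(-389.4037827410131), 16, np.float64(-0.06363829998479699)) -> [  4.4   2.  160.8] [-0.    -0.     0.008]
```

>>> {"name": "play_rows", "arguments": {"deltas": [4.5,2,50,0,0,0.008,0.45,4.5,2,100,0,0,0.008,0.45,4.5,2,140,0,0,0.008,0.45,4.5,2,160.5,0,0,0.008,0.45,4.5,2,160.5,0,0,0.008,0.45,4.5,2,160.5,0,0,0.008,0,4.5,2,160.5,0,0,0.008,0,4.5,2,160.5,0,0,0.008,0,4.5,2,160.5,0,0,0.008,0]}}

```text
clock: 13.4
eef_pos: [497.3, -390.2, 17.8]
tool_rot: [3.14, -0.002, -0.064]
force: [-0.1, 1.1, 7.0]
width: 10.8
gripper_force: 60.0
```

Run:
```python
from h import *
d=np.array([np.cos(.103),np.sin(.103)]);n=np.array([-d[1],d[0]])
t=466*d-315.5*n
plan((*t,66,.103),(*t,28.5,.103))
```

```text
t 13.4 tcp [ 497.3 -390.2   17.8] yaw -0.064 F [-0.1  1.1  7. ] w 10.8 q7 -0.13
(np.float64(495.969358833735), np.float64(-265.9147327585551), 66, 0.103) -> [  -9.2 -123.9  -48.4] [ 0.002 -0.002 -0.167]
(np.float64(495.969358833735), np.float64(-265.9147327585551), 28.5, 0.103) -> [  -9.2 -123.9  -10.9] [ 0.002 -0.002 -0.167]
```

>>> {"name": "play_rows", "arguments": {"deltas": [0,0,-20,0,0,0,0,0,0,-50,0,0,0,0,-2,-30,-50,0,0,-0.05,0,-4,-60,-50,0,0,-0.1,0,-6,-90,-50,0,0,-0.15,0,-9,-124,-50,0,0,-0.167,0,-9,-124,-50,0,0,-0.167,0,-9,-124,-50,0,0,-0.167,0]}}

```text
clock: 14.4
eef_pos: [496.0, -265.8, 67.2]
tool_rot: [3.14, -0.001, 0.103]
force: [0.3, -0.3, -0.9]
width: 10.6
gripper_force: 58.9
```

Run:
```python
from h import *
d=np.array([np.cos(.103),np.sin(.103)]);n=np.array([-d[1],d[0]])
t=466*d-315.5*n
plan((*t,66,.103),(*t,29,.103))
snap('wrist','w4.png',s=1.25)
```

```text
t 14.4 tcp [ 496.  -265.8   67.2] yaw 0.103 F [ 0.3 -0.3 -0.9] w 10.6 q7 -0.09
(np.float64(495.969358833735), np.float64(-265.9147327585551), 66, 0.103) -> [-0.   0.1  1.2] [ 0.002 -0.001 -0.   ]
(np.float64(495.969358833735), np.float64(-265.9147327585551), 29, 0.103) -> [-0.1  0.  38.2] [ 0.002 -0.001 -0.   ]
```

View pics/w4.png

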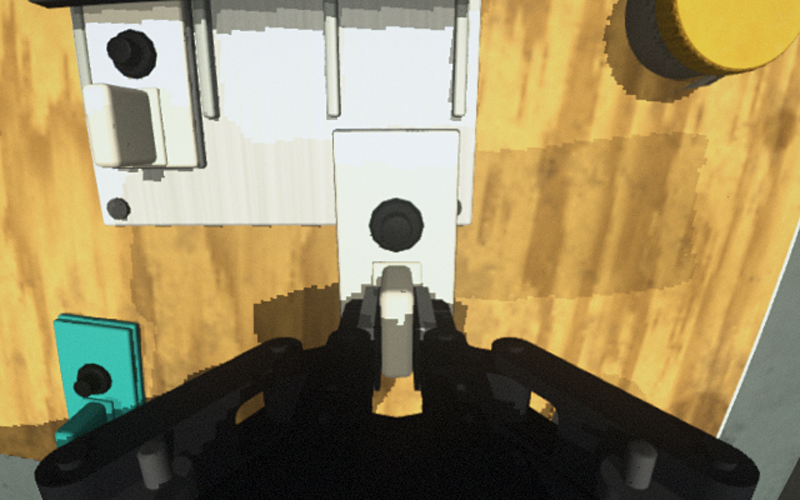

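The held bracket's front corners are at (333,130) and (461,130). Bay 3's divider tips are at (334,116) and (460,115). A sits in bay 1.

Run:
```python
from h import *
d=np.array([np.cos(.103),np.sin(.103)]);n=np.array([-d[1],d[0]])
C=cam('wrist');P=lambda l,z:px2w('wrist',np.array(l)/1.25,z,C)
for l,z in(([(333,130),(461,130)],60),([(334,116),(460,115),(210,116)],18),([(331,20),(458,20),(203,20)],18)):
    p=P(l,z)[:,:2];print((p@n).round(1),(p@d).round(1))
```

```text
[-292.  -339.9] [534.8 534.7]
[-286.2 -346.  -226.4] [542.1 542.4 542.9]
[-286.3 -343.8 -227.5] [584.1 584.  585.4]
```

>>> {"name": "play_rows", "arguments": {"deltas": [0,0,20,0,0,0,0,0,0,38,0,0,0,0,0,0,38,0,0,0,0,5,0,38,0,0,0,0,10,0,38,0,0,0,0,15,0,38,0,0,0,0,20,0,38,0,0,0,0,25,0,38,0,0,0,0,30,0,38,0,0,0,0,30,0,38,0,0,0,0]}}

```text
clock: 15.7
eef_pos: [526.0, -261.8, 28.2]
tool_rot: [3.142, -0.0, 0.104]
force: [-1.1, 0.9, -2.1]
width: 10.8
gripper_force: 60.0
```

>>> {"name": "play_rows", "arguments": {"deltas": [6,0,0,0,0,0,0,12,0,0,0,0,0,0,18,0,0,0,0,0,0,24,0,0,0,0,0,0,30,0,0,0,0,0,0,34,0,0.5,0,0,0,0,37,0,0.5,0,0,0,0,39,0,0.5,0,0,0,0,41,0,0.5,0,0,0,0,41,0,0.5,0,0,0,0]}}

```text
clock: 16.95
eef_pos: [566.5, -257.8, 27.8]
tool_rot: [3.141, -0.0, 0.103]
force: [-0.0, -0.8, -0.5]
width: 10.9
gripper_force: 60.2
```

>>> {"name": "play_rows", "arguments": {"deltas": [1,0,0,0,0,0,0,2,0,0,0,0,0,0,3,0,0,0,0,0,0,4,0,0,0,0,0,0,4,0,0,0,0,0,0]}}

```text
clock: 17.58
eef_pos: [567.5, -257.8, 27.8]
tool_rot: [-3.141, 0.004, 0.102]
force: [-7.9, 0.1, 4.8]
width: 11.0
gripper_force: 60.8
```

Stop reached (−7.9 N). I'll release, rise, and look.

>>> {"name": "play_rows", "arguments": {"deltas": [-2,0,0,0,0,0,0,-2,0,0,0,0,0,0.4,-2,0,0,0,0,0,0.4,-2,0,0,0,0,0,0.4,-2,0,-30,0,0,0,0.4,-2,0,-70,0,0,0,0.4,-2,0,-110,0,0,0,0.2,-2,0,-140,0,0,0,0,-2,0,-140,0,0,0,0,-2,0,-140,0,0,0,0]}}

```text
clock: 18.82
eef_pos: [568.1, -256.9, 167.0]
tool_rot: [-3.14, 0.001, 0.103]
force: [0.4, 0.4, -0.2]
width: 0.2
gripper_force: 0.0
```

Run:
```python
from h import *
plan()
snap('wrist','w5.png',s=1.25)
```

```text
t 18.8 tcp [ 568.1 -256.9  167. ] yaw 0.103 F [ 0.4  0.4 -0.2] w 0.2 q7 -0.37
```

View pics/w5.png

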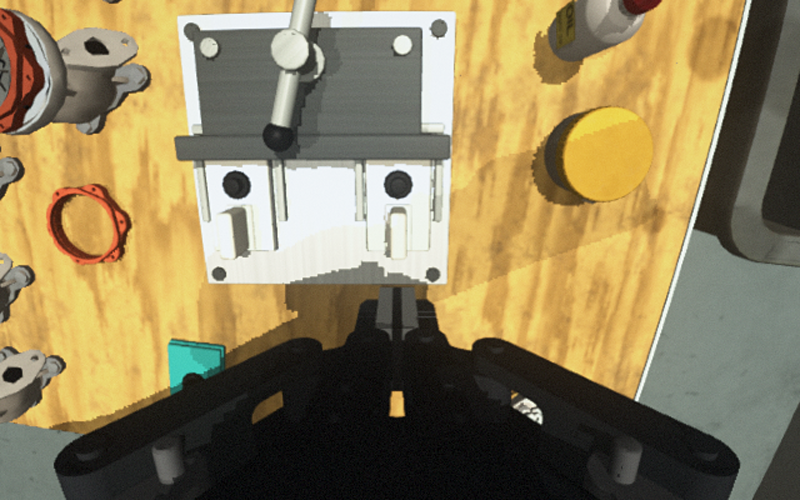

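Both brackets are level at the stop: rivets at (236,184) and (398,184). T-handle axis at (292,49), front knob at (278,136).

Run:
```python
from h import *
d=np.array([np.cos(.103),np.sin(.103)]);n=np.array([-d[1],d[0]])
C=cam('wrist');P=lambda l,z:px2w('wrist',np.array(l)/1.25,z,C)[:,:2]
k=P([(278,135)],71);a=P([(292,48)],80)
print('axis',a,a@d,a@n,'knob',k,np.linalg.norm(k-a),'pred',650*d-256*n)
print('axis jig-based; strap screws',P([(209,47),(402,45)],32)@n)
r=P([(236,183),(398,183)],32-2);print('rivets',r,r@d,r@n)
```

```text
axis [[ 675.57014453 -187.7844392 ]] [652.68213389] [-256.24997148] knob [[ 628.0073969 -179.0492905]] 48.35822354896435 pred [ 672.87652388 -187.8115641 ]
axis jig-based; strap screws [-188.16463848 -317.1515856 ]
rivets [[ 590.379395   -137.20705508]
 [ 601.90444354 -253.96015516]] [573.14314356 572.60279414] [-197.1814976  -314.50081035]
```

```bash
cat >> h.py <<'E'
AX=np.array([675.,-187.8])
def arc(p0,p1,k,R=42):   # jig-frame angles deg -> tool shifts relative to p0 position (tool yaw .103)
    f=lambda p:np.array([R*np.cos(np.radians(p)),-R*np.sin(np.radians(p))])
    for p in np.linspace(p0,p1,k+1)[1:]:print(int(round(p)),(f(p)-f(p0)).round(1))
def fin(p,R=42):
    p=np.radians(p)+.103;return AX+R*np.array([np.cos(p),np.sin(p)])
E
python3 - <<'E'
from h import *
c=fin(204);print(c)
plan((*c,120,.103),(*c,54,.103))
arc(204,24,9);
E
```

```text
[ 638.59087199 -208.73741621]
t 18.9 tcp [ 567.9 -256.8  166.5] yaw 0.103 F [-0.5  0.7 -0.9] w -0.1 q7 -0.37
(np.float64(638.590871989051), np.float64(-208.73741620836563), 120, 0.103) -> [ 75.4 -40.5  46.5] [-0.001  0.001 -0.   ]
(np.float64(638.590871989051), np.float64(-208.73741620836563), 54, 0.103) -> [ 75.5 -40.4 112.5] [-0.001  0.001 -0.   ]
184 [ -3.5 -14.2]
164 [ -2.  -28.7]
144 [  4.4 -41.8]
124 [ 14.9 -51.9]
104 [ 28.2 -57.8]
84 [ 42.8 -58.9]
64 [ 56.8 -54.8]
44 [ 68.6 -46.3]
24 [ 76.7 -34.2]
```

>>> {"name": "play_rows", "arguments": {"deltas": [38,-20,23,0,0,0,0,75.5,-40.5,46,0,0,0,0,75.5,-40.5,46,0,0,0,0,75.5,-40.5,75,0,0,0,0,75.5,-40.5,95,0,0,0,0,75.5,-40.5,112.5,0,0,0,0,75.5,-40.5,112.5,0,0,0,0]}}

```text
clock: 19.75
eef_pos: [638.1, -209.3, 53.7]
tool_rot: [-3.14, 0.003, 0.102]
force: [-0.0, 0.1, 0.2]
width: 0.2
gripper_force: 0.0
```

>>> {"name": "play_rows", "arguments": {"deltas": [-3.5,-14,0,0,0,0,0,-2,-29,0,0,0,0,0,4.5,-42,0,0,0,0,0,15,-52,0,0,0,0,0,28,-58,0,0,0,0,0,43,-59,0,0,0,0,0,57,-55,0,0,0,0,0,68.5,-46.5,0,0,0,0,0,76.5,-34,0,0,0,0,0]}}

```text
clock: 20.88
eef_pos: [709.3, -163.9, 54.2]
tool_rot: [-3.135, 0.007, 0.105]
force: [-10.1, 1.0, 1.3]
width: -0.1
gripper_force: 3.7
```

Run:
```python
from h import *
plan()
c=fin(24);print(c)
arc(24,-156,9)
```

```text
t 20.9 tcp [ 709.3 -163.9   54.2] yaw 0.105 F [-10.1   1.    1.3] w -0.1 q7 -0.62
[ 711.40912801 -166.86258379]
4 [ 3.5 14.2]
-16 [ 2.  28.7]
-36 [-4.4 41.8]
-56 [-14.9  51.9]
-76 [-28.2  57.8]
-96 [-42.8  58.9]
-116 [-56.8  54.8]
-136 [-68.6  46.3]
-156 [-76.7  34.2]
```

>>> {"name": "play_rows", "arguments": {"deltas": [3.5,14,0,0,0,0,0,2,29,0,0,0,0,0,-4.5,42,0,0,0,0,0,-15,52,0,0,0,0,0,-28,58,0,0,0,0,0,-43,59,0,0,0,0,0,-57,55,0,0,0,0,0,-68.5,46.5,0,0,0,0,0,-76.5,34,0,0,0,0,0]}}

```text
clock: 22.0
eef_pos: [641.7, -212.2, 57.3]
tool_rot: [3.136, -0.007, 0.102]
force: [7.2, -0.7, -0.1]
width: 0.0
gripper_force: 3.2
```

>>> {"name": "play_rows", "arguments": {"deltas": [-3.5,-14,1,0,0,0,0,-2,-29,1,0,0,0,0,4.5,-42,1,0,0,0,0,15,-52,1,0,0,0,0,28,-58,1,0,0,0,0,43,-59,1,0,0,0,0,57,-55,1,0,0,0,0]}}

```text
clock: 22.88
eef_pos: [688.6, -146.9, 53.2]
tool_rot: [-3.138, 0.005, 0.103]
force: [-4.5, 1.1, 1.6]
width: 0.5
gripper_force: 2.1
```

Run:
```python
from h import *
plan()
c=fin(64);print(c)
arc(64,0,8)
snap('scene','s2.png',(235,155,385,275),5)
```

```text
t 22.9 tcp [ 688.6 -146.9   53.2] yaw 0.103 F [-4.5  1.1  1.6] w 0.5 q7 -0.60
[ 689.43269847 -148.3576723 ]
56 [5.1 2.9]
48 [9.7 6.5]
40 [13.8 10.8]
32 [17.2 15.5]
24 [20.  20.7]
16 [22.  26.2]
8 [23.2 31.9]
0 [23.6 37.7]
```

View pics/s2.png

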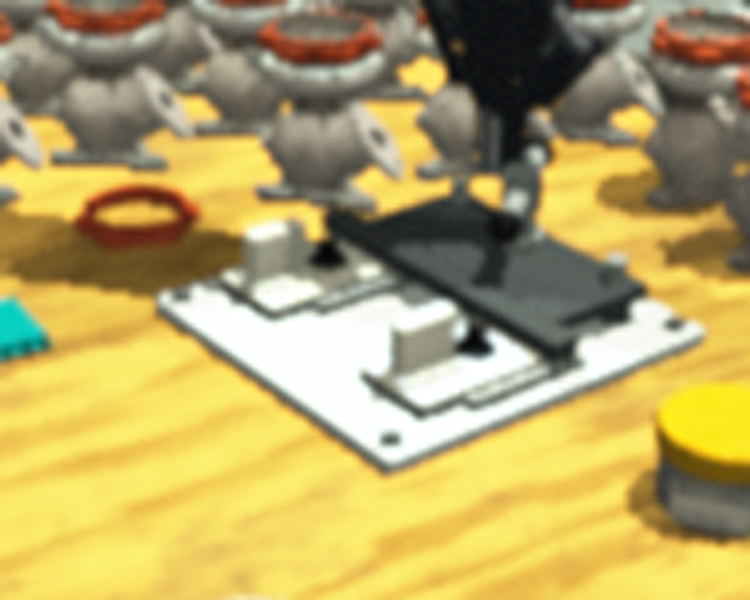

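The strap is lower, both brackets are home and the pins are standing. I'll push on to the stop.

>>> {"name": "play_rows", "arguments": {"deltas": [5,3,0,0,0,0,0,10,6.5,0,0,0,0,0,14,11,0,0,0,0,0,17,15.5,0,0,0,0,0,20,21,0,0,0,0,0,20,21,0,0,0,0,0]}}

```text
clock: 23.68
eef_pos: [709.0, -164.8, 53.9]
tool_rot: [-3.133, 0.007, 0.102]
force: [-11.8, 9.3, 7.8]
width: 0.1
gripper_force: 7.3
```

>>> {"name": "play_rows", "arguments": {"deltas": [1,3,0,0,0,0,0,2,5.5,0,0,0,0,0,2.5,8,0,0,0,0,0,2.5,8,0,0,0,0,0]}}

```text
clock: 24.18
eef_pos: [709.4, -165.3, 53.7]
tool_rot: [-3.119, 0.013, 0.105]
force: [-22.4, 21.1, 17.9]
width: -0.2
gripper_force: 16.0
```

>>> {"name": "play_rows", "arguments": {"deltas": [-1,-12,0,0,0,0,0,5,-22,-5,0,0,0,0,5,-22,-40,0,0,0,0,-20,-10,-90,0,0,0,0,-70,0,-110,0,0,0,0,-120,25,-113,0,0,0,0,-150,40,-113,0,0,0,0,-150,40,-113,0,0,0,0,-150,40,-113,0,0,0,0]}}

```text
clock: 25.3
eef_pos: [572.4, -230.9, 167.8]
tool_rot: [3.14, -0.003, 0.104]
force: [0.8, 0.5, -1.0]
width: 0.1
gripper_force: 0.0
```

Run:
```python
from h import *
plan()
snap('wrist','w6.png',(100,0,440,250),2.3)
```

```text
t 25.3 tcp [ 572.4 -230.9  167.8] yaw 0.104 F [ 0.8  0.5 -1. ] w 0.1 q7 -0.40
```

View pics/w6.png

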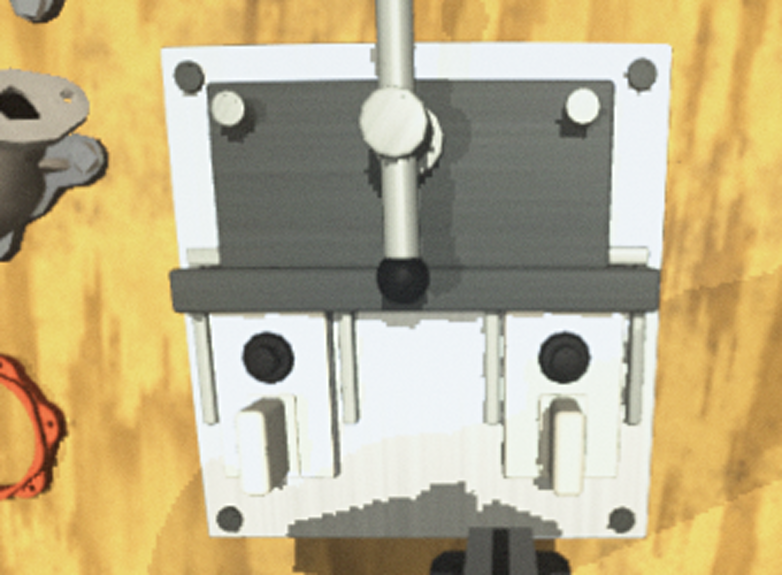

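Run:
```python
from h import *
P=lambda l,z:px2w('wrist',np.array(l)/2.3+[100,0],z)[:,:2]
for zk,za in((62,71),(64,73)):
    k=P([(403,279)],zk)[0];a=P([(395,121)],za)[0];v=k-a;print(k,a,np.linalg.norm(v),np.degrees(np.arctan2(v[1],v[0]))-5.9)
r=P([(268,356),(565,356)],31);print(r)
d=np.array([np.cos(.103),np.sin(.103)]);n=np.array([-d[1],d[0]]);print(r@d,r@n)
```

```text
[ 626.47907674 -191.55359365] [ 675.18777644 -186.60019658] 48.95991798518655 -180.0933080389273
[ 626.57287475 -191.80602063] [ 674.87889133 -186.90340505] 48.55416436457123 -180.10484936406874
[[ 590.14039153 -136.58317765]
 [ 602.02902917 -253.03028498]]
[572.96955258 572.82232685] [-196.53635275 -313.58867795]
```

Run:
```python
from h import *
c=fin(222);print(c)
plan((*c,120,.103),(*c,51,.103))
arc(222,198,4)
```

```text
[ 646.84287898 -218.96370543]
t 25.4 tcp [ 572.5 -230.4  167.5] yaw 0.105 F [ 0.3 -0.   0.7] w -0.0 q7 -0.40
(np.float64(646.842878979249), np.float64(-218.96370542510607), 120, 0.103) -> [75.1 -3.6 47.6] [ 0.001 -0.002  0.002]
(np.float64(646.842878979249), np.float64(-218.96370542510607), 51, 0.103) -> [ 74.9  -3.7 116.6] [ 0.001 -0.002  0.002]
216 [-2.8 -3.4]
210 [-5.2 -7.1]
204 [ -7.2 -11. ]
198 [ -8.7 -15.1]
```

>>> {"name": "play_rows", "arguments": {"deltas": [40,-2,20,0,0,0,0,75,-3.5,48,0,0,0,0,75,-3.5,90,0,0,0,0,75,-3.5,117,0,0,0,0,75,-3.5,117,0,0,0,0]}}

```text
clock: 25.98
eef_pos: [643.6, -218.6, 48.0]
tool_rot: [-3.14, 0.004, 0.103]
force: [-0.2, 0.2, -0.5]
width: 0.1
gripper_force: 0.0
```

>>> {"name": "play_rows", "arguments": {"deltas": [-3,-3.5,0,0,0,0,0,-5,-7,0,0,0,0,0,-7,-11,0,0,0,0,0,-7,-11,0,0,0,0,0]}}

```text
clock: 26.48
eef_pos: [638.6, -211.7, 52.3]
tool_rot: [3.136, -0.005, 0.102]
force: [3.7, -4.0, -0.6]
width: -0.0
gripper_force: 2.6
```

>>> {"name": "play_rows", "arguments": {"deltas": [-1.5,-4,0,0,0,0,0,-2.5,-7,0,0,0,0,0,-2.5,-7,0,0,0,0,0]}}

```text
clock: 26.85
eef_pos: [638.1, -210.9, 53.3]
tool_rot: [3.124, -0.01, 0.101]
force: [10.4, -13.6, -6.0]
width: 0.1
gripper_force: 7.1
```

Run:
```python
from h import *
d=np.array([np.cos(.103),np.sin(.103)]);n=np.array([-d[1],d[0]])
p=571.5*d-314*n;q=571.5*d-195.5*n;print(p,q)
plan((*p,110,.103),(*p,34,.103),(*q,110,.103))
```

```text
[ 600.7560017  -253.57538607] [ 588.57207161 -135.7034138 ]
t 26.9 tcp [ 638.1 -210.9   53.3] yaw 0.101 F [ 10.4 -13.6  -6. ] w 0.1 q7 -0.43
(np.float64(600.7560017005982), np.float64(-253.57538607031827), 110, 0.103) -> [-40.8  39.7 -56.4] [ 0.018 -0.01  -0.003]
(np.float64(600.7560017005982), np.float64(-253.57538607031827), 34, 0.103) -> [-41.6  38.4  19.6] [ 0.018 -0.01  -0.003]
(np.float64(588.5720716139078), np.float64(-135.70341379682725), 110, 0.103) -> [-41.1 -78.8 -58.5] [ 0.018 -0.01  -0.003]
```

>>> {"name": "play_rows", "arguments": {"deltas": [3,12,0,0,0,0,0,3,15,-30,0,0,0,0,-10,30,-55,0,0,0,0,-41,41,-57,0,0,0,0,-41,41,-57,0,0,0,0,-41,41,-57,0,0,0,0]}}

```text
clock: 27.6
eef_pos: [596.8, -247.6, 107.9]
tool_rot: [-3.141, -0.001, 0.102]
force: [0.2, 0.5, 0.0]
width: -0.1
gripper_force: 0.0
```

Run:
```python
from h import *
d=np.array([np.cos(.103),np.sin(.103)]);n=np.array([-d[1],d[0]])
p=571.5*d-314*n;q=571.5*d-195.5*n
plan((*p,34,.103),(*p,24,.103))
```

```text
t 27.6 tcp [ 596.8 -247.6  107.9] yaw 0.102 F [0.2 0.5 0. ] w -0.1 q7 -0.37
(np.float64(600.7560017005982), np.float64(-253.57538607031827), 34, 0.103) -> [ 3.3  6.4 73.9] [-0.001 -0.001 -0.001]
(np.float64(600.7560017005982), np.float64(-253.57538607031827), 24, 0.103) -> [ 3.2  6.4 83.9] [-0.001 -0.001 -0.001]
```

>>> {"name": "play_rows", "arguments": {"deltas": [3.3,6.5,30,0,0,0,0,3.3,6.5,60,0,0,0,0,3.3,6.5,72,0,0,0,0,3.3,6.5,75,0,0,0,0,3.3,6.5,78,0,0,0,0,3.3,6.5,81,0,0,0,0,3.3,6.5,84,0,0,0,0,3.3,6.5,87,0,0,0,0,3.3,6.5,87,0,0,0,0,3.3,6.5,87,0,0,0,0]}}

```text
clock: 28.85
eef_pos: [600.9, -253.2, 24.1]
tool_rot: [-3.14, -0.002, 0.103]
force: [-5.7, 5.9, 19.2]
width: -0.3
gripper_force: 9.4
```

>>> {"name": "play_rows", "arguments": {"deltas": [0,0,-30,0,0,0,0,0,0,-70,0,0,0,0,0,-40,-75,0,0,0,0,0,-80,-75,0,0,0,0,0,-118.5,-75,0,0,0,0,0,-118.5,-75,0,0,0,0,0,-118.5,-75,0,0,0,0]}}

```text
clock: 29.72
eef_pos: [589.3, -136.8, 96.4]
tool_rot: [3.14, -0.002, 0.103]
force: [-0.5, -0.9, 0.1]
width: -0.1
gripper_force: 0.0
```

Run:
```python
from h import *
d=np.array([np.cos(.103),np.sin(.103)]);n=np.array([-d[1],d[0]])
q=571.5*d-195.5*n
plan((*q,34,.103),(*q,24,.103))
snap('wrist','w7.png',(200,0,540,250),2.3)
```

```text
t 29.7 tcp [ 589.3 -136.8   96.4] yaw 0.103 F [-0.5 -0.9  0.1] w -0.1 q7 -0.46
(np.float64(588.5720716139078), np.float64(-135.70341379682725), 34, 0.103) -> [-0.7 -1.2 62.4] [ 0.002 -0.002 -0.   ]
(np.float64(588.5720716139078), np.float64(-135.70341379682725), 24, 0.103) -> [-0.8 -1.3 72.4] [ 0.002 -0.002 -0.   ]
```

View pics/w7.png

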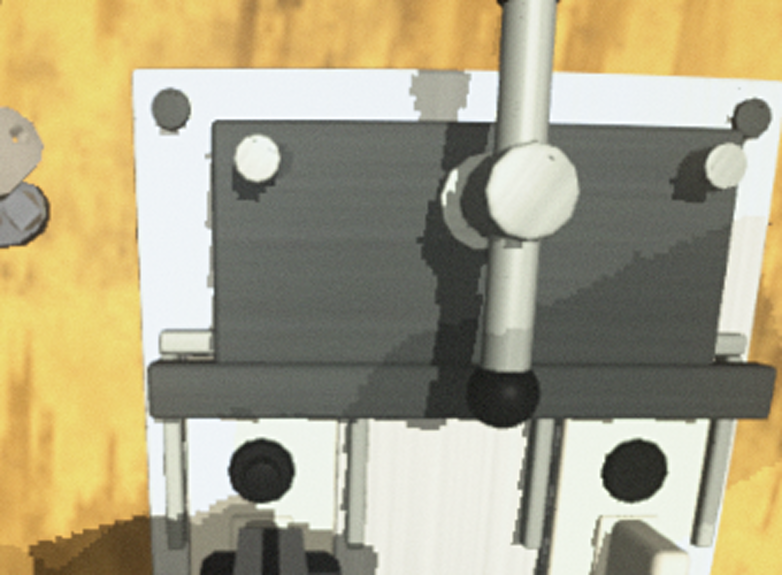

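B's rivet at (634,470) is flush. A's pin at (262,469) still stands, in line with the fingers. I'll push A's pin now.

>>> {"name": "play_rows", "arguments": {"deltas": [-0.7,-1.2,30,0,0,0,0,-0.7,-1.2,60,0,0,0,0,-0.7,-1.2,63,0,0,0,0,-0.7,-1.2,66,0,0,0,0,-0.7,-1.2,69,0,0,0,0,-0.7,-1.2,72,0,0,0,0,-0.7,-1.2,75,0,0,0,0,-0.7,-1.2,77,0,0,0,0,-0.7,-1.2,77,0,0,0,0,-0.7,-1.2,77,0,0,0,0]}}

```text
clock: 31.02
eef_pos: [587.8, -136.4, 24.0]
tool_rot: [-3.141, -0.003, 0.101]
force: [-9.9, 3.9, 34.0]
width: -0.2
gripper_force: 16.8
```

>>> {"name": "play_rows", "arguments": {"deltas": [0,0,-30,0,0,0,0,0,0,-90,0,0,0,0,30,0,-95,0,0,0,0,50,20,-95,0,0,0,0,50,20,-95,0,0,0,0]}}

```text
clock: 31.65
eef_pos: [640.9, -151.6, 114.8]
tool_rot: [3.139, -0.002, 0.102]
force: [-0.0, -1.0, -0.2]
width: -0.1
gripper_force: 0.0
```

Run:
```python
from h import *
c=fin(136);print(c)
plan((*c,110,.103),(*c,52,.103))
arc(136,316,9);arc(316,496,9)
```

```text
[ 641.94806632 -161.88533851]
t 31.6 tcp [ 640.9 -151.6  114.8] yaw 0.102 F [-0.  -1.  -0.2] w -0.1 q7 -0.56
(np.float64(641.9480663218329), np.float64(-161.88533851013972), 110, 0.103) -> [-0.  10.3  4.8] [ 0.003 -0.002 -0.001]
(np.float64(641.9480663218329), np.float64(-161.88533851013972), 52, 0.103) -> [-0.1 10.2 62.8] [ 0.003 -0.002 -0.001]
156 [-8.2 12.1]
176 [-11.7  26.2]
196 [-10.2  40.8]
216 [-3.8 53.9]
236 [ 6.7 64. ]
256 [20.1 69.9]
276 [34.6 70.9]
296 [48.6 66.9]
316 [60.4 58.4]
336 [  8.2 -12.1]
356 [ 11.7 -26.2]
376 [ 10.2 -40.8]
396 [  3.8 -53.9]
416 [ -6.7 -64. ]
436 [-20.1 -69.9]
456 [-34.6 -70.9]
476 [-48.6 -66.9]
496 [-60.4 -58.4]
```

>>> {"name": "play_rows", "arguments": {"deltas": [0,8,20,0,0,0,0,0,10,45,0,0,0,0,0,10,62.5,0,0,0,0,0,10,62.5,0,0,0,0]}}

```text
clock: 32.15
eef_pos: [639.0, -158.5, 48.1]
tool_rot: [-3.14, 0.004, 0.103]
force: [-0.5, 0.5, 0.5]
width: -0.1
gripper_force: 0.0
```

>>> {"name": "play_rows", "arguments": {"deltas": [-8,12,0,0,0,0,0,-11.5,26,0,0,0,0,0,-10,41,0,0,0,0,0,-4,54,0,0,0,0,0,6.5,64,0,0,0,0,0,20,70,0,0,0,0,0,34.5,71,0,0,0,0,0,48.5,67,0,0,0,0,0,60.5,58.5,0,0,0,0,0]}}

```text
clock: 33.28
eef_pos: [704.6, -217.0, 51.3]
tool_rot: [3.136, 0.004, 0.099]
force: [-3.9, -3.8, 0.5]
width: -0.4
gripper_force: 2.0
```

>>> {"name": "play_rows", "arguments": {"deltas": [8,-12,0,0,0,0,0,11.5,-26,0,0,0,0,0,10,-41,0,0,0,0,0,4,-54,0,0,0,0,0,-6.5,-64,0,0,0,0,0,-20,-70,0,0,0,0,0,-34.5,-71,0,0,0,0,0,-48.5,-67,0,0,0,0,0,-60.5,-58.5,0,0,0,0,0]}}

```text
clock: 34.4
eef_pos: [643.2, -157.0, 51.7]
tool_rot: [-3.139, -0.005, 0.105]
force: [4.0, 2.7, 1.2]
width: -0.0
gripper_force: 1.9
```

>>> {"name": "play_rows", "arguments": {"deltas": [-8,12,-1,0,0,0,0,-11.5,26,-1,0,0,0,0,-10,41,-1,0,0,0,0,-4,54,-1,0,0,0,0,6.5,64,-1,0,0,0,0,20,70,-1,0,0,0,0,34.5,71,-1,0,0,0,0]}}

```text
clock: 35.28
eef_pos: [679.6, -228.2, 50.9]
tool_rot: [-3.141, 0.006, 0.101]
force: [-4.9, 0.4, 1.6]
width: 0.1
gripper_force: 2.0
```

Run:
```python
from h import *
plan()
v=read_state()['eef_pos'][:2]-AX;print(np.degrees(np.arctan2(v[1],v[0]))-5.9,np.linalg.norm(v))
arc(276,340,8)
```

```text
t 35.3 tcp [ 679.6 -228.2   50.9] yaw 0.101 F [-4.9  0.4  1.6] w 0.1 q7 -0.52
-89.43491467139101 40.680752658410576
284 [ 5.8 -1. ]
292 [11.3 -2.8]
300 [16.6 -5.4]
308 [21.5 -8.7]
316 [ 25.8 -12.6]
324 [ 29.6 -17.1]
332 [ 32.7 -22.1]
340 [ 35.1 -27.4]
```

>>> {"name": "play_rows", "arguments": {"deltas": [6,-1,0,0,0,0,0,11.5,-3,0,0,0,0,0,16.5,-5.5,0,0,0,0,0,21.5,-8.5,0,0,0,0,0,26,-12.5,0,0,0,0,0,29.5,-17,0,0,0,0,0,29.5,-17,0,0,0,0,0]}}

```text
clock: 36.15
eef_pos: [711.2, -205.4, 52.0]
tool_rot: [-3.141, -0.002, 0.104]
force: [-0.9, -0.8, 0.6]
width: -0.2
gripper_force: 0.5
```

>>> {"name": "play_rows", "arguments": {"deltas": [1.5,-2.5,0,0,0,0,0,3,-5,0,0,0,0,0,4.5,-8,0,0,0,0,0,4.5,-8,0,0,0,0,0]}}

```text
clock: 36.65
eef_pos: [711.7, -202.7, 52.2]
tool_rot: [3.135, 0.003, 0.1]
force: [-3.7, -7.9, 0.8]
width: -0.0
gripper_force: 4.2
```

>>> {"name": "play_rows", "arguments": {"deltas": [-2,14,0,0,0,0,0,-2,22,-30,0,0,0,0,-2,22,-70,0,0,0,0,-50,22,-105,0,0,0,0,-100,22,-115,0,0,0,0,-150,22,-115,0,0,0,0,-150,22,-115,0,0,0,0,-150,22,-115,0,0,0,0]}}

```text
clock: 37.65
eef_pos: [568.2, -234.5, 167.0]
tool_rot: [-3.14, -0.002, 0.104]
force: [0.2, 0.1, 0.1]
width: -0.1
gripper_force: 0.0
```

Run:
```python
from h import *
plan()
snap('wrist','w8.png',s=1.25)
```

```text
t 37.6 tcp [ 568.2 -234.5  167. ] yaw 0.104 F [0.2 0.1 0.1] w -0.1 q7 -0.40
```

View pics/w8.png

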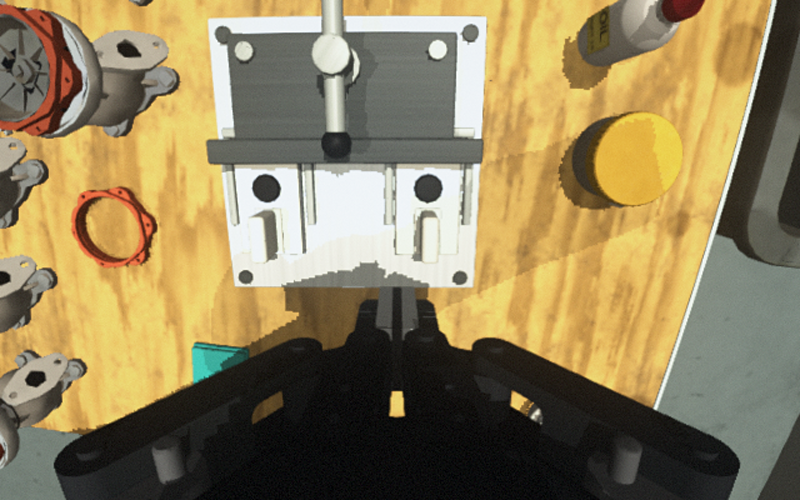

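Both rivets, at (266,188) and (428,188), are flush and both brackets are home. The T-handle is back at its upper stop, and the tub and bottle are where they were.

```bash
python3 -c "
from cell import finish_job
print(finish_job())"
```

```text
the job is handed in; nothing more can be done
None
```

The job is handed in, though no verdict came back: both brackets present are home in bays 1 and 3, both pins are flush, the strap is back up at its stop, and I touched none of the tub, dish or bottle.

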